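# Rock the spacer feeder over to its other chute

## Robot

A 6-joint arm with a two-finger parallel gripper is mounted at the origin on the work surface. World frame = base frame: x ahead of the robot, y to its left, z up, the work surface at z = 0. Lengths are in m, angles in rad, forces in N, time in s.
With the tool pointing down it reaches from about 0.25 to 0.725 m from the base axis. Payload 4 kg.
Tool frame: the origin (TCP) lies at the very end of the fingers, on their centre line; the grasp point (between the pads) lies 19 mm behind it; z points along the fingers, y is the line along which they close (so a half turn about z gives the same grasp; the last joint's range is limited). The gripper opens to 85 mm and grips with 20 to 120 N. Pads are 22 mm wide; open, the fingers measure 114 mm over their backs; the gripper's body (76 mm by 85 mm) begins 54 mm behind the grasp point. The pads swing forward as they close: fully open they stand 13 mm farther back than shut.
Start: joints at [-1.159, 0.241, 0.005, 1.335, 0, 1.571], TCP at [0.2, -0.458, 0.231] pointing down, gripper open.
Joint ranges: [-2.72, 2.72], [-1.05, 1.87], [-1.09, 1.28], [-1.99, 2.15], [-1.42, 1.44], [-3.14, 3.14]. Speed limits (rad/s): [2.79, 2.79, 3.14, 3.14, 3.14, 3.14].

## Interface

Orientations are given as a unit quaternion [x, y, z, w].
In Python, from workcell import bot, vision, workorder, boxes_of gives the robot as it stands.
- The arm moves only by the tool send_rows, never from a script. Its argument "motion" is text: rows parted by semicolons, each of 5 numbers parted by spaces: the closure, from -1 (fully open) to 1 (shut), so that 0 is half open, then the shift along the tool's x, y, z in cm, then the turn about the tool's z in rad. In form: claw x y z twist; .... A call has 1 to 5 rows; each row is the pose to reach, as a shift and turn from the pose commanded when the call began, along the tool's axes at that moment; what a row does not reach only later rows make up. A row lasts 1/10 s, in which the tool goes at most 50 mm and 8.59 degrees, less where a joint would pass 70% of its speed; a pose out of reach is approached as far as the arm can. A call with a gripper value outside its range is refused whole. The fingers move at their own pace and stop on an object; the grip force is fixed at half the most. Time passes only in rows, so rows that repeat a pose let the fingers close. It gives the time, the measured TCP pose, the force, the opening and the grip force at its end, in the units of the state.
- bot.get_obs(): the state, without advancing time (a new reading comes with each control period).
- vision.camera(name): name is "scene" or "top" or "wrist"; returns the picture (420x560x3 uint8, red, green, blue); there is no depth.
- vision.camera_model(name): a dict with "fov_y" (degrees; the focal length in pixels is half the picture's height over the tangent of half this angle, whatever the lens; pixels are square), "cx", "cy" (the principal point, pixels), "k1" (the pictures are not rectified: a ray, as slopes to the right and down, at radius r is drawn at 1 + k1 r^2 times it, then the intrinsics apply), "world_from_camera" (4x4, takes a point from camera to world coordinates); the wrist camera has in their place "hand_eye" (4x4, takes a point from camera to tool coordinates, whose origin is the TCP and whose axes are the flange's). Camera axes: x right, y down, z forward; pixel columns grow to the right and rows downward; lengths in m; the calibration is good to about 2 mm. A picture is of the moment at which its call begins: read the wrist's pose just before it. camera_model takes no time and is no camera call.
- workorder.job_done(): hands the job in; it is judged then, once.
Trained networks look in the newest picture that a camera, given by its name, has taken for a name from the list of things; names that differ only in an ending like _2 or _b are one class to them, and where a whole thing is asked for, a point or a joint stands for the part that bears it (a point fixed in the world has none). Each returns a list of dicts, best first, with "conf" (0 to 1); they miss things now and then, are a little off and sometimes report something else, mostly with a low value. They report only what shows in the picture. A call takes as long as a camera call.
- boxes_of(camera, target): "rect" ([centre column, centre row, width, height] in pixels, round what is visible of it).
The state is a dict: "clock": time; "joint_pos": joint angles; "joint_vel": joint speeds; "tau": joint torques, N m; "eef_pos": TCP position; "tool_rot": TCP orientation; "ft_force": force on the tool from outside, world axes, zero at the start; "ft_torque": the same for the moment, N m; "grip_width": finger opening in m; "grasp_force": force on a finger pad.
Only numpy, scipy, OpenCV 4.12 (cv2) and the standard library are available. Lean on these libraries where they do the work, as an engineer would, in place of code of your own. Each camera call takes 0.05 s, during which the arm holds its last target. There are 200 camera calls.

## Task

The brass spacers lie at the low end of the seesaw trough and are to go down the other chute, the one at the trough's raised end. With a fingertip, first push that chute's shutter fully open by its black post, then press the trough's raised end down by its tab until the trough has rocked right over and all four spacers have rolled into that chute's tray. Leave the other shutter shut, do not touch or lift the spacers yourself, and leave the other things on the bench where they are.

Things in the scene. Friction and masses are not known exactly. Their poses are not given: they have to be found in the camera images.
- feeder: Spacer feeder: fixed steel frame 110 x 600. Origin: centre of its underside on the bench; z up, y along the trough to the 'left' chute and tray, -y to the 'right' ones, -x roughly to the robot. In its frame, mm: trough pivot along x at z 75, y 0; chutes 48 wide slope from y +-104, z 62 to y +-184, z 33, their walls below z 85; shutter guide uprights at x +-28, y +-112 reach z 105.
- rocker (a joint): Tilt (rad) of the trough, a steel seesaw channel 214 long, 40 wide, walls 26 high, ends open. 0 (stop, the start): left end fully up, right end fully down; 0.44 (stop): rocked right over, left end down; level at 0.22. Top-heavy, so it stays on whichever side it is tipped to. About 3 to 4 N down on the raised tab rocks it; past level it falls the rest of the way itself.
- shutter_left (a joint): Opening (m) of the left shutter: an aluminium plate 44 wide standing across the mouth of the left chute, just past the trough's end. 0 shut, 0.050 fully open. It slides towards the feeder's -x, needs about 2 N and stays where it is left.
- shutter_right (a joint): The same for the right shutter at the right chute: 0 shut, 0.050 fully open, slides towards the feeder's -x.
- post_left (a point): Centre of the top of the upright black post on the left shutter, by which it is pushed: 14 x 14, 34 high, top 151 mm above the bench, on a foot at 117 mm. It moves with the shutter. The space on its feeder +x side is clear: push that face towards feeder -x to open.
- tab_left (a point): Centre of the top of the flat press tab at the left end of the trough, on its feeder +x side, level with its rim: 45 (feeder x) by 60 (along the trough), 4 thick. Tilts with the trough, 65 mm along it from the pivot line and 42 mm above that. Its top is 130 mm above the bench fully up, 102 mm fully down, and it shifts 18 mm outward along feeder y on the way down.
- tray_left (a point): Centre of the floor of the grey tray at the foot of the left chute: outside 116 (feeder x) x 108 (feeder y), walls 3 thick, rim 30 mm above the bench (51 mm at the outer end). Empty at the start.
- post_right (a point): Centre of the top of the upright black post on the right shutter, by which it is pushed: 14 x 14, 34 high, top 151 mm above the bench, on a foot at 117 mm. It moves with the shutter. The space on its feeder +x side is clear: push that face towards feeder -x to open.
- tab_right (a point): Centre of the top of the flat press tab at the right end of the trough, on its feeder +x side, level with its rim: 45 (feeder x) by 60 (along the trough), 4 thick. Tilts with the trough, 65 mm along it from the pivot line and 42 mm above that. Its top is 130 mm above the bench fully up, 102 mm fully down, and it shifts 18 mm outward along feeder y on the way down.
- tray_right (a point): Centre of the floor of the grey tray at the foot of the right chute: outside 116 (feeder x) x 108 (feeder y), walls 3 thick, rim 30 mm above the bench (51 mm at the outer end). Empty at the start.
- spacer1_center (a point): Centre of a loose brass spacer, a round sleeve 20 across and 30 long, about 50 g, one of four. They lie across the trough, in a row at its lower end against the shut shutter, and roll along it.
- spacer2_center (a point): Centre of a loose brass spacer, a round sleeve 20 across and 30 long, about 50 g, one of four. They lie across the trough, in a row at its lower end against the shut shutter, and roll along it.
- spacer3_center (a point): Centre of a loose brass spacer, a round sleeve 20 across and 30 long, about 50 g, one of four. They lie across the trough, in a row at its lower end against the shut shutter, and roll along it.
- spacer4_center (a point): Centre of a loose brass spacer, a round sleeve 20 across and 30 long, about 50 g, one of four. They lie across the trough, in a row at its lower end against the shut shutter, and roll along it.
- screwdriver: Bystander: a loose screwdriver with a black handle, about 200 long, lying on the bench just in front of the feeder (towards the robot) (mm). Origin under its middle.
- contactor: Bystander: a loose black and white contactor block 45 x 75 x 75 high, behind the feeder (mm). Origin at its underside.
- bottle: Bystander: a whitish plastic bottle 62 across and 190 high, behind the feeder near its left tray (mm). Origin at its underside.
- bin: Bystander: a blue open parts bin 90 x 90 x 55 high, behind the feeder (mm). Origin at its underside.
- terminals: Bystander: a grey terminal block 42 x 60 x 36 high, in front of the feeder (mm). Origin at its underside.
- wrench: Bystander: a steel spanner lying at the left of the bench (mm). Origin under its middle.
- carton: Bystander: a small cardboard carton 140 x 110 x 70 high at the right of the bench (mm). Origin at its underside.

How it is judged:
On the way:
1. the shutter at the trough's raised end is fully open, while the spacers still lie at the low end behind the other, shut shutter (value of joint shutter_left above 0.042 m and value of joint shutter_right below 0.008 m and value of joint rocker below 0.05 rad and y of spacer1_center in the frame of feeder between -0.12 and -0 m and y of spacer2_center in the frame of feeder between -0.12 and -0 m and y of spacer3_center in the frame of feeder between -0.12 and -0 m and y of spacer4_center in the frame of feeder between -0.12 and -0 m), for 0.1 s.
At the end, for the whole second after the job is handed in: The trough is rocked over to what was its raised end (at least 0.40 of its 0.44 rad), that end's shutter is at least 42 of 50 mm open, the other shutter is shut (within 8 mm), and all four spacers lie in that end's tray (value of joint shutter_left above 0.042 m and value of joint shutter_right below 0.008 m and value of joint rocker above 0.4 rad and y of each of spacer1_center, spacer2_center, spacer3_center, spacer4_center in the frame of feeder above 0.187 m and z of each of spacer1_center, spacer2_center, spacer3_center, spacer4_center in the frame of feeder below 0.045 m and horizontal distance between each of spacer1_center, spacer2_center, spacer3_center, spacer4_center and tray_left below 0.075 m); the robot touches nothing.
It fails at once if the trough was rocked over before the shutter at its raised end was opened (value of joint rocker above 0.12 rad and value of joint shutter_left below 0.035 m).
It fails at once if a spacer was touched by the fingers (contact force between the fingers and spacer1 above 0.5 N or contact force between the fingers and spacer2 above 0.5 N or contact force between the fingers and spacer3 above 0.5 N or contact force between the fingers and spacer4 above 0.5 N).
It fails at once if a spacer was lifted (height (world z) of any of spacer1_center, spacer2_center, spacer3_center, spacer4_center above 0.16 m).
It fails at once if the shutter at the low end was opened (value of joint shutter_right above 0.015 m).
It fails at once if a bystander was moved or tipped (distance of any of screwdriver, contactor, bottle, bin, terminals, wrench, carton from where it was at the start of the episode above 0.03 m or angle between bottle's own z axis and vertical above 0.3 rad).
It also fails if it takes over 40 s, if anything falls off the work surface, if the arm or the gripper's body presses on something with over 40 N, if the wrist force passes 120 N, or if a joint passes its speed limit or range.

## Working session

There is one attempt and no reset: what is moved stays moved. The work goes in short steps, Python scripts to look and compute and a tool call to move; the robot and the scene stay as the last step left them, time stands still between calls to the robot, and variables do not carry over. Pictures are saved under pics/ and viewed, at most 10 in all, crops included, and the job is handed in when it is done.

Besides the shell and the picture viewer there is one more tool, called after "Emit:" as name(argument=value, ...) on one line, values as JSON. send_rows: Moves the arm, as the interface text tells. Its arguments: {"type":"object","properties":{"motion":{"type":"string"}},"required":["motion"]}

```bash
mkdir -p pics; cat > h.py <<'E'
import numpy as np, cv2
from workcell import bot, vision, workorder, boxes_of
def ray(name,px):
    m=vision.camera_model(name); f=210/np.tan(np.radians(m['fov_y'])/2)
    d=np.array([(px[0]-m['cx'])/f,(px[1]-m['cy'])/f]); u=d.copy()
    for _ in range(20): u=d/(1+m['k1']*(u@u))
    T=np.array(m['world_from_camera']); return T[:3,3],T[:3,:3]@np.array([u[0],u[1],1])
def at_z(name,px,z):
    o,d=ray(name,px); return o+d*(z-o[2])/d[2]
def proj(name,p):
    m=vision.camera_model(name); f=210/np.tan(np.radians(m['fov_y'])/2)
    T=np.linalg.inv(np.array(m['world_from_camera'])); c=T[:3,:3]@p+T[:3,3]; u=c[:2]/c[2]
    u=u*(1+m['k1']*(u@u)); return u*f+[m['cx'],m['cy']]
E
python3 - <<'E'
from h import *
print(bot.get_obs())
for c in ('top','scene'):
    im=vision.camera(c); cv2.imwrite(f'pics/{c}0.png',cv2.resize(im[:,:,::-1],(800,600),interpolation=cv2.INTER_CUBIC))
    for t in ('post_left','post_right','tab_left','tray_left','tray_right'):
        print(c,t,[(np.round(b['rect'],1).tolist(),round(b['conf'],2)) for b in boxes_of(c,t)][:3])
E
```

```text
{'clock': 0.0, 'joint_pos': array([-1.15901125e+00,  2.41471557e-01,  3.71202121e-03,  1.33519718e+00,
       -4.06500995e-05,  1.57080618e+00]), 'joint_vel': array([-0.00088623, -0.00072272,  0.00135905, -0.00035789, -0.00056365,
       -0.00133656]), 'tau': array([-1.59419356e-03, -3.72320652e+01,  2.52406311e+01,  1.70013722e-02,
        4.36813423e-06, -3.19273397e-06]), 'eef_pos': array([ 0.1998563 , -0.45762428,  0.23037905]), 'tool_rot': array([ 9.78879334e-01,  2.04436011e-01, -2.40736443e-04, -1.05322093e-03]), 'ft_force': array([ 0.091815  , -0.59497274,  0.17402404]), 'ft_torque': array([-0.01119993,  0.00653498,  0.00587955]), 'grasp_force': 0.0, 'grip_width': 0.08555521006522655}
top post_left [([242.0, 246.8, 8.6, 12.7], 0.58)]
top post_right [([327.5, 226.5, 15.2, 14.0], 0.63)]
top tab_left [([286.7, 232.6, 74.4, 43.1], 0.73)]
top tray_left [([281.6, 239.4, 208.9, 88.9], 0.8), ([325.2, 229.1, 14.1, 18.5], 0.71), ([321.6, 266.8, 25.5, 26.2], 0.59)]
top tray_right [([284.1, 241.1, 202.4, 93.8], 0.87)]
scene post_left [([321.7, 202.1, 11.8, 10.3], 0.62)]
scene post_right [([255.3, 190.1, 9.8, 16.2], 0.58), ([286.9, 199.9, 54.9, 21.9], 0.39)]
scene tab_left [([285.4, 200.3, 60.5, 14.5], 0.65)]
scene tray_left [([290.2, 214.1, 156.5, 65.1], 0.79)]
scene tray_right [([290.3, 214.7, 158.2, 66.4], 0.69), ([244.2, 229.6, 20.3, 25.9], 0.29)]
```

View pics/top0.png

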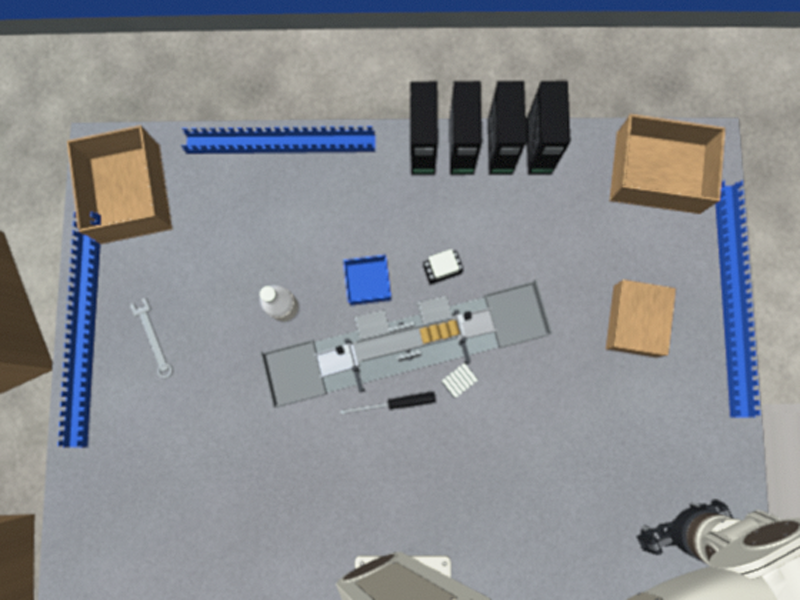

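View pics/scene0.png

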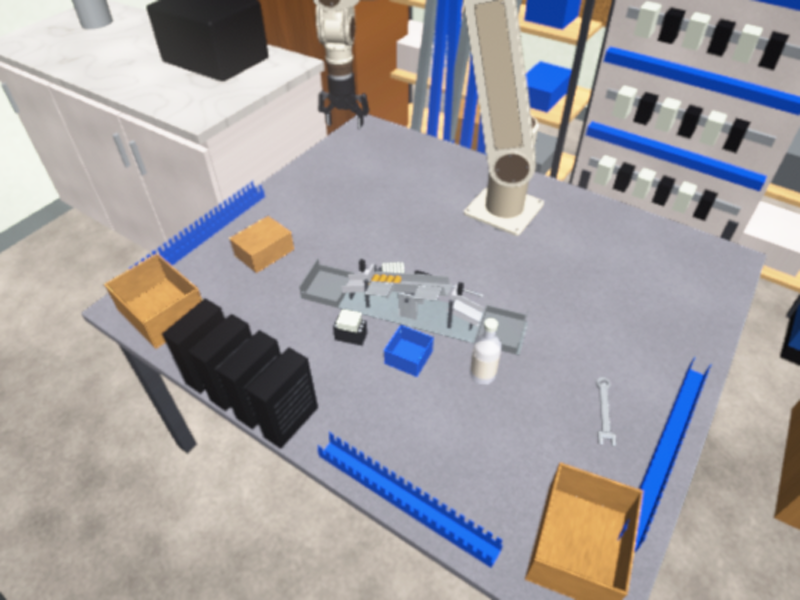

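```bash
python3 - <<'E'
from h import *
for p in ((242,246.8),(327.5,226.5)): print(at_z('top',p,.145))
m=vision.camera_model('top');print(m)
for p in ((321.7,202.1),(255.3,190.1)): print(at_z('scene',p,.14))
im=cv2.imread('pics/top0.png')[230:480,230:590]
cv2.imwrite('pics/crop0.png',cv2.resize(im,(800,556),interpolation=cv2.INTER_CUBIC))
E
```

```text
[0.49536631 0.10328671 0.145     ]
[ 0.55045899 -0.12980595  0.145     ]
{'fov_y': 45.999151694391706, 'cx': 282.08846655965425, 'cy': 213.0637585318655, 'k1': -0.03582915126742961, 'world_from_camera': array([[-5.37860796e-04, -9.88641811e-01,  1.50289987e-01,
         3.83852429e-01],
       [-9.99898881e-01,  2.66739316e-03,  1.39682626e-02,
        -2.47920746e-02],
       [-1.42104909e-02, -1.50267276e-01, -9.88543276e-01,
         1.48713509e+00],
       [ 0.00000000e+00,  0.00000000e+00,  0.00000000e+00,
         1.00000000e+00]])}
[0.50844635 0.12344273 0.14      ]
[ 0.58679063 -0.10128819  0.14      ]
```

View pics/crop0.png

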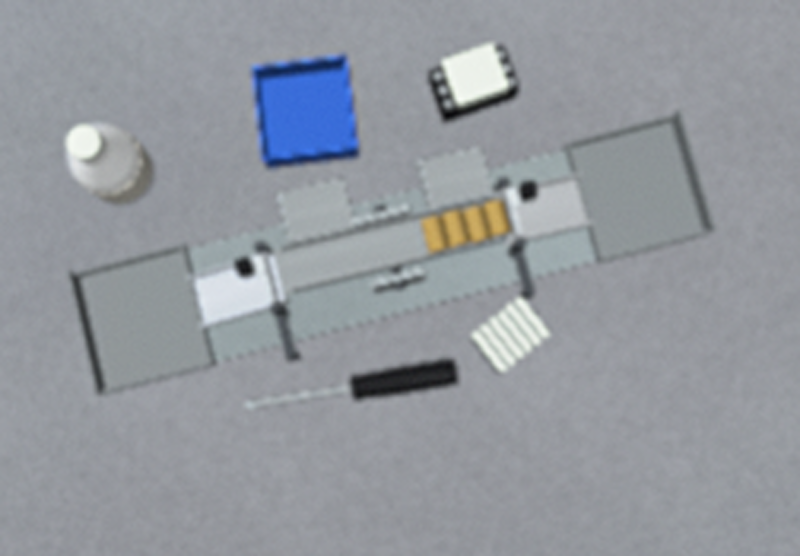

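The top view shows the feeder tilted slightly. The four brass spacers are at its right end, and the left shutter post is near crop (243,266). The tabs are on the far side, and the bottle stands behind and to the left of the left post.

```bash
cat >> h.py <<'E'
def c2p(c): return (np.array(c)/2.2222+230)*.7-.15
E
python3 - <<'E'
from h import *
from scipy.optimize import least_squares
# feeder model pts -> crop px
pts=[((.058,.3,.051),(72,273)),((-.058,.3,.051),(101,392)),((.058,-.3,.051),(677,115)),((-.058,-.3,.051),(711,231)),
((-.028,.112,.105),(279,309)),((.028,.112,.105),(263,248)),((-.028,-.112,.105),(517,246)),((.028,-.112,.105),(502,184))]
def W(q,f):
    c,s=np.cos(q[2]),np.sin(q[2]); return np.array([q[0]+c*f[0]-s*f[1],q[1]+s*f[0]+c*f[1],f[2]])
r=lambda q:np.concatenate([proj('top',W(q,f))-c2p(p) for f,p in pts])
s=least_squares(r,[.5,0,.2],loss='soft_l1'); q=s.x
print('q',q); print(np.round(r(q).reshape(-1,2),1))
for n,p in (('L',(243,266)),('R',(528,189))):
    w=at_z('top',c2p(p),.151); d=w[:2]-q[:2]; c,s_=np.cos(q[2]),np.sin(q[2])
    print(n,w,'feeder',c*d[0]+s_*d[1],-s_*d[0]+c*d[1])
w=np.array([at_z('top',c2p(p),.128) for p in ((280,192),(346,180),(292,243),(357,232))]).mean(0)
d=w[:2]-q[:2];print('tab',w,'feeder',c*d[0]+s_*d[1],-s_*d[0]+c*d[1])
E
```

```text
q [ 0.52190373 -0.01022865  0.25164127]
[[-3.9 -0.1]
 [-4.2  1.3]
 [ 3.6 -1.2]
 [ 3.9  0.1]
 [-1.2 -0. ]
 [-0.9 -0.2]
 [ 1.4 -0.2]
 [ 0.9  0.1]]
L [0.50074468 0.11528135 0.151     ] feeder 0.010758570832051749 0.12682554498382412
R [ 0.56648885 -0.12868083  0.151     ] feeder 0.013687041887318445 -0.12582295324506856
tab [0.55012343 0.05212324 0.128     ] feeder 0.04285615790809133 0.0533615874061814
```

Emit:
send_rows(motion="1 4 -3 0 0.08; 1 8 -6 0 0.16; 1 12 -9 0 0.16; 1 16 -12 0 0.16; 1 20 -14 0 0.16")

```text
clock: 1.1
eef_pos: [0.3275, -0.2477, 0.2316]
tool_rot: [0.992, 0.125, 0.0, 0.0]
ft_force: [0.8, -0.8, 0.5]
grip_width: 0.0125
grasp_force: 0.0
```

```bash
cat >> h.py <<'E'
Q=np.array([ 0.5219,-0.0102,0.2516])
from scipy.spatial.transform import Rotation as Ro
def st():
    o=bot.get_obs(); p=o['eef_pos']; d=p[:2]-Q[:2]; c,s=np.cos(Q[2]),np.sin(Q[2])
    x=Ro.from_quat(o['tool_rot']).as_matrix()[:,0]
    print('t',o['clock'],'feeder',np.round([c*d[0]+s*d[1],-s*d[0]+c*d[1],p[2]],4),'yaw',np.arctan2(x[1],x[0]),'F',np.round(o['ft_force'],1))
E
python3 -c "from h import *;st()"
```

```text
t 1.1 feeder [-0.2474 -0.1816  0.2316] yaw 0.25151593964421853 F [ 0.8 -0.8  0.5]
```

Emit:
send_rows(motion="1 3.5 -3.5 0 0; 1 7 -7 0 0; 1 10.5 -10.5 0 0; 1 14 -14 0 0; 1 17.5 -17.5 0 0")

```text
clock: 1.6
eef_pos: [0.4541, -0.0348, 0.2317]
tool_rot: [0.992, 0.126, 0.0, 0.0]
ft_force: [1.2, -0.2, 1.3]
grip_width: 0.0
grasp_force: 0.0
```

Emit:
send_rows(motion="1 3.5 -3.4 0 0; 1 7 -6.7 0 0; 1 10.5 -10 0 0; 1 13.7 -13.4 0 0; 1 13.7 -13.4 0 0")

```text
clock: 2.1
eef_pos: [0.5545, 0.1321, 0.2299]
tool_rot: [0.992, 0.129, 0.0, -0.001]
ft_force: [0.0, -0.5, -0.3]
grip_width: -0.0002
grasp_force: 0.0
```

```bash
python3 - <<'E'
from h import *
st(); o=bot.get_obs()
im=vision.camera('wrist'); cv2.imwrite('pics/w1.png',cv2.resize(im[:,:,::-1],(800,600)))
m=vision.camera_model('wrist');print(m)
E
```

```text
t 2.1 feeder [0.067  0.1297 0.2299] yaw 0.2579532018835403 F [ 0.  -0.5 -0.3]
{'fov_y': 61.20845188400594, 'cx': 281.3226382305043, 'cy': 206.04373296321424, 'k1': -0.026157379830203074, 'hand_eye': array([[ 8.73155160e-04, -9.48871958e-01, -3.15660016e-01,
         8.18379514e-02],
       [ 9.99999024e-01,  4.84181148e-04,  1.31067723e-03,
         4.11410959e-05],
       [-1.09082824e-03, -3.15660852e-01,  9.48871454e-01,
        -1.43360503e-01],
       [ 0.00000000e+00,  0.00000000e+00,  0.00000000e+00,
         1.00000000e+00]])}
```

View pics/w1.png

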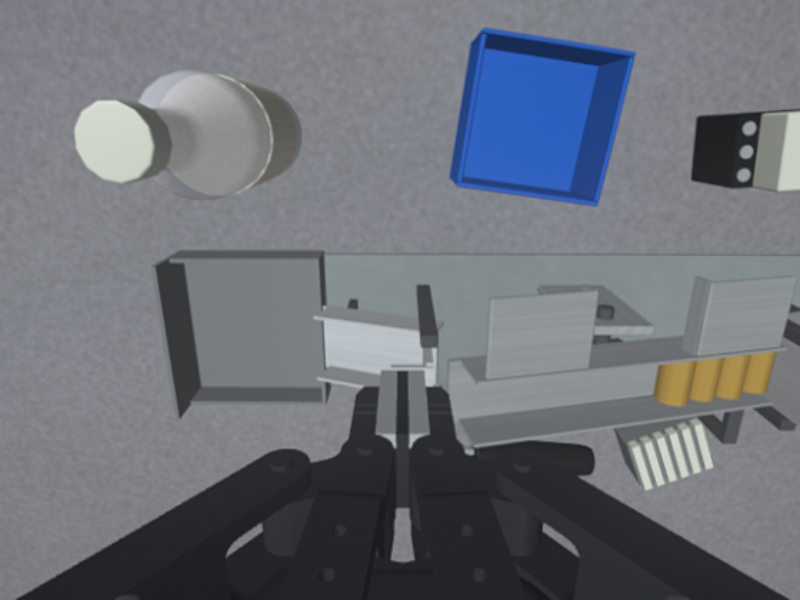

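The fingers are squarely aligned with the feeder. The tab centre shows at about (543,330), and the post is hidden behind the fingers. I'll check the tab position from this view.

```bash
python3 - <<'E'
from h import *
o=bot.get_obs(); m=vision.camera_model('wrist')
T=np.eye(4);T[:3,:3]=Ro.from_quat(o['tool_rot']).as_matrix();T[:3,3]=o['eef_pos']
T=T@np.array(m['hand_eye'])
m['world_from_camera']=T; vision.camera_model=lambda n:m
c,s=np.cos(Q[2]),np.sin(Q[2])
for n,p,z in (('tab',(543,330),.13),('uprightback top outer',(417,286),.105),('upr',(431,286),.105),('traycorner',(155,265),.051)):
    w=at_z('w',np.array(p)*.7,z);d=w[:2]-Q[:2];print(n,np.round(w,4),c*d[0]+s*d[1],-s*d[0]+c*d[1])
E
```

```text
tab [0.5536 0.0536 0.13  ] 0.04661793856390266 0.0538554168772133
uprightback top outer [0.5527 0.1204 0.105 ] 0.06235445289392349 0.11882546127816601
upr [0.5547 0.1129 0.105 ] 0.06239346745815878 0.1110554357111109
traycorner [0.5068 0.2858 0.051 ] 0.05904555365944192 0.2903962613057598
```

Emit:
send_rows(motion="1 0 0 5 0; 1 0 0 9 0; 1 0 0 10 0; 1 0 0 10 0")

```text
clock: 2.55
eef_pos: [0.5508, 0.1258, 0.1301]
tool_rot: [0.992, 0.125, -0.002, 0.0]
ft_force: [0.3, -0.3, 0.4]
grip_width: -0.0
grasp_force: 0.0
```

Emit:
send_rows(motion="1 -1.5 0 0 0; 1 -3 0 0 0; 1 -4 0 0 0; 1 -5 0 0 0; 1 -5 0 0 0")

```text
clock: 3.05
eef_pos: [0.5041, 0.1144, 0.133]
tool_rot: [0.992, 0.125, 0.001, -0.0]
ft_force: [0.8, 0.4, 0.4]
grip_width: -0.0001
grasp_force: 0.0
```

```bash
python3 -c "from h import *;st()"
```

```text
t 3.05 feeder [0.0138 0.1251 0.133 ] yaw 0.2513339069191521 F [0.8 0.4 0.4]
```

Emit:
send_rows(motion="1 -1 0 0.2 0; 1 -2 0 0.2 0; 1 -3 0 0.2 0; 1 -3.3 0 0.2 0; 1 -3.3 0 0.2 0")

```text
clock: 3.55
eef_pos: [0.474, 0.1069, 0.1296]
tool_rot: [0.992, 0.126, 0.003, -0.0]
ft_force: [7.6, 1.5, -3.6]
grip_width: 0.0004
grasp_force: 4.0
```

```bash
python3 -c "
from h import *;st()
im=vision.camera('top'); cv2.imwrite('pics/top2.png',cv2.resize(im[160:340,160:420,::-1],(800,554),interpolation=cv2.INTER_CUBIC))"
```

```text
t 3.55 feeder [-0.0172  0.1253  0.1296] yaw 0.2518632061807903 F [ 7.6  1.5 -3.6]
```

View pics/top2.png

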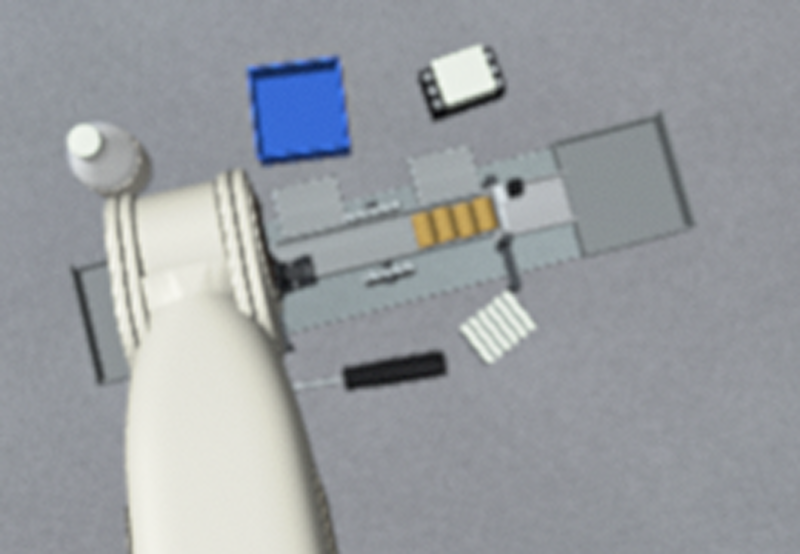

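The arm hides the post in this view. The spacers still sit at the right end, and the contact force is about 8 N. I'll push a little more to confirm the end stop.

Emit:
send_rows(motion="1 -0.3 0 0 0; 1 -0.6 0 0 0; 1 -0.6 0 0 0")

```text
clock: 3.9
eef_pos: [0.4739, 0.1068, 0.1299]
tool_rot: [0.992, 0.126, 0.008, -0.001]
ft_force: [21.0, 4.7, -14.7]
grip_width: 0.0001
grasp_force: 10.9
```

```bash
python3 -c "from h import *;st()"
```

```text
t 3.9 feeder [-0.0174  0.1253  0.1299] yaw 0.25192674845617147 F [ 21.    4.7 -14.7]
```

Emit:
send_rows(motion="1 2 0 0 0; 1 5 0 0 0; 1 6.8 0 -3 0; 1 6.8 0 -7 0; 1 6.8 3 -7 0")

```text
clock: 4.4
eef_pos: [0.5414, 0.0955, 0.2038]
tool_rot: [0.992, 0.128, 0.003, -0.001]
ft_force: [0.6, -0.2, 0.2]
grip_width: 0.0
grasp_force: 0.0
```

Emit:
send_rows(motion="1 0 3 0 0; 1 0 3 0 0")

```text
clock: 4.6
eef_pos: [0.5463, 0.061, 0.1987]
tool_rot: [0.992, 0.124, -0.001, 0.0]
ft_force: [0.2, 0.3, -0.5]
grip_width: -0.0003
grasp_force: 0.0
```

```bash
python3 -c "
from h import *;st()
im=vision.camera('scene'); cv2.imwrite('pics/s3.png',cv2.resize(im[140:290,180:400,::-1],(800,545),interpolation=cv2.INTER_CUBIC))"
```

```text
t 4.6 feeder [0.0414 0.0629 0.1987] yaw 0.2481036611813343 F [ 0.2  0.3 -0.5]
```

View pics/s3.png

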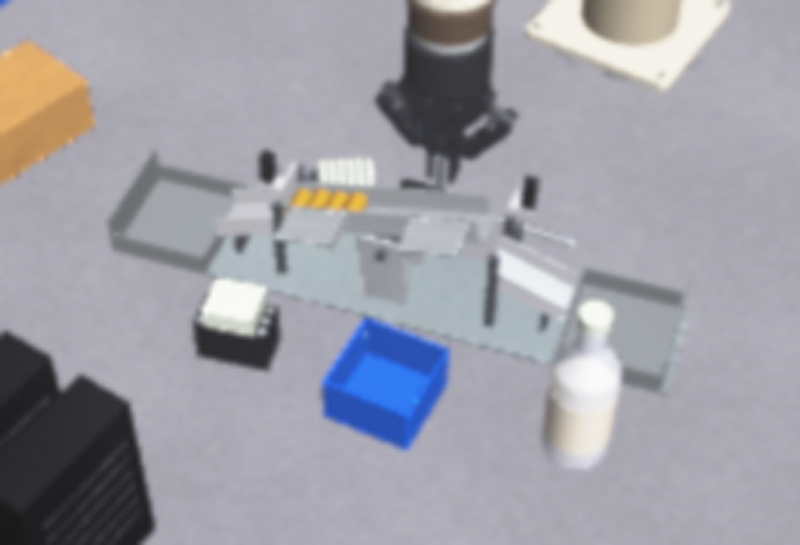

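The left post (530,190) has moved back and the left chute mouth is open. The spacers are still at the low right end. Next I'll press the tab.

Emit:
send_rows(motion="1 0.6 0 2 0; 1 0.6 0 5 0; 1 0.6 0 6 0; 1 0.6 0 6.5 0; 1 0.6 0 7 0")

```text
clock: 5.15
eef_pos: [0.5526, 0.0662, 0.13]
tool_rot: [0.992, 0.126, -0.0, -0.001]
ft_force: [-1.5, 1.3, 4.3]
grip_width: -0.0001
grasp_force: 2.1
```

Emit:
send_rows(motion="1 0 0 0.6 0; 1 0 0 1.2 0; 1 0 0 1.8 0; 1 0 0 2.3 0; 1 0 0 2.6 0")

```text
clock: 5.65
eef_pos: [0.5538, 0.0666, 0.1045]
tool_rot: [0.992, 0.126, 0.001, -0.001]
ft_force: [-7.2, 3.6, 23.8]
grip_width: 0.0002
grasp_force: 12.4
```

```bash
python3 -c "from h import *;st()"
```

```text
t 5.65 feeder [0.05   0.0665 0.1045] yaw 0.25270624446723366 F [-7.2  3.6 23.8]
```

Fully down at the stop, with 24 N. Now I'll retract, wait for the spacers to roll, and look.

Emit:
send_rows(motion="1 0 0 -3 0; 1 0 0 -8 0; 1 0 0 -12 0; 1 0 4 -12 0; 1 0 8 -12 0")

```text
clock: 6.15
eef_pos: [0.5744, -0.0128, 0.2253]
tool_rot: [0.992, 0.127, 0.002, 0.001]
ft_force: [1.0, 0.0, -0.7]
grip_width: 0.0
grasp_force: 0.0
```

Emit:
send_rows(motion="1 -4 4 0 0; 1 -8 8 0 0; 1 -12 12 0 0; 1 -16 16 0 0; 1 -20 20 0 0")

```text
clock: 6.65
eef_pos: [0.4442, -0.2296, 0.223]
tool_rot: [0.992, 0.125, -0.0, 0.001]
ft_force: [1.1, -1.2, 0.3]
grip_width: -0.0002
grasp_force: 0.0
```

```bash
python3 -c "
from h import *;st()
im=vision.camera('scene'); cv2.imwrite('pics/s4.png',cv2.resize(im[140:290,180:400,::-1],(800,545),interpolation=cv2.INTER_CUBIC))
im=vision.camera('top'); cv2.imwrite('pics/top4.png',cv2.resize(im[160:340,160:420,::-1],(800,554),interpolation=cv2.INTER_CUBIC))"
```

```text
t 6.65 feeder [-0.1299 -0.1932  0.223 ] yaw 0.2514735870566077 F [ 1.1 -1.2  0.3]
```

View pics/top4.png

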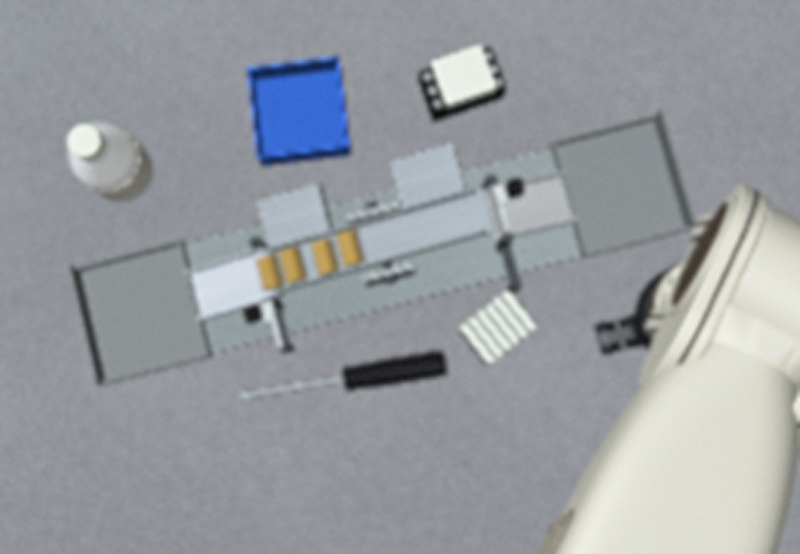

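View pics/s4.png

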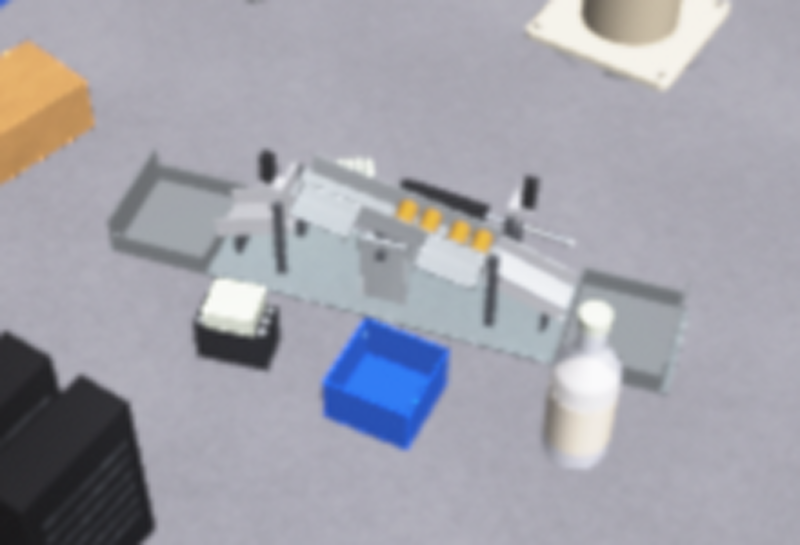

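The trough has rocked over and the spacers are rolling left, with the lead one at top crop (268,270). I'll wait and look again.

Emit:
send_rows(motion="1 0 0 0 0; 1 0 0 0 0; 1 0 0 0 0; 1 0 0 0 0; 1 0 0 0 0")

```text
clock: 7.25
eef_pos: [0.4463, -0.2265, 0.2232]
tool_rot: [0.992, 0.127, -0.0, -0.0]
ft_force: [0.0, -0.3, -0.5]
grip_width: 0.0002
grasp_force: 0.0
```

Emit:
send_rows(motion="1 0 0 0 0; 1 0 0 0 0; 1 0 0 0 0; 1 0 0 0 0; 1 0 0 0 0")

```text
clock: 7.75
eef_pos: [0.4457, -0.2275, 0.2233]
tool_rot: [0.992, 0.125, -0.0, 0.0]
ft_force: [-0.0, 0.0, 0.5]
grip_width: 0.0002
grasp_force: 0.0
```

Emit:
send_rows(motion="1 0 0 0 0; 1 0 0 0 0; 1 0 0 0 0; 1 0 0 0 0; 1 0 0 0 0")

```text
clock: 8.25
eef_pos: [0.4457, -0.2275, 0.2233]
tool_rot: [0.992, 0.126, -0.0, 0.0]
ft_force: [0.6, 0.1, -0.7]
grip_width: 0.0
grasp_force: 0.0
```

```bash
python3 -c "
from h import *;st()
im=vision.camera('top'); cv2.imwrite('pics/top5.png',cv2.resize(im[160:340,160:420,::-1],(800,554),interpolation=cv2.INTER_CUBIC))"
```

```text
t 8.25 feeder [-0.1279 -0.1915  0.2233] yaw 0.25173646400450606 F [ 0.6  0.1 -0.7]
```

View pics/top5.png

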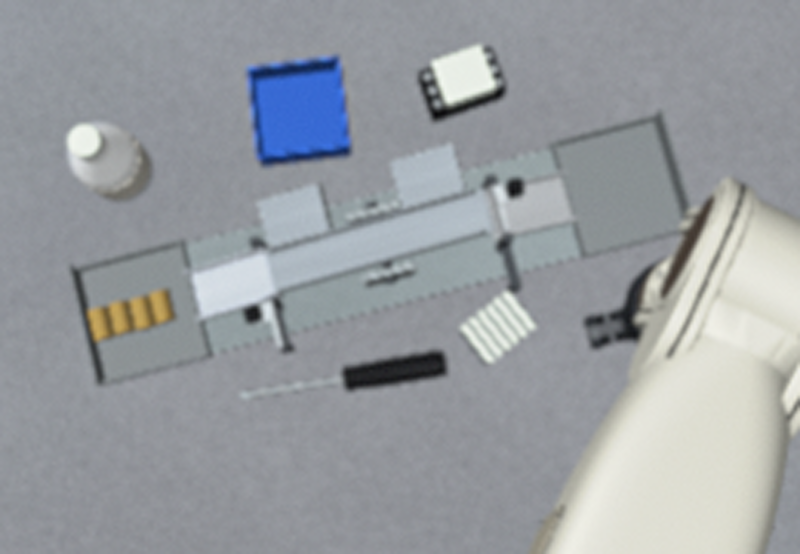

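All four spacers are in the left tray, in a row at (90–170, 315). I'll let them settle and hand in.

Emit:
send_rows(motion="1 0 0 0 0; 1 0 0 0 0; 1 0 0 0 0; 1 0 0 0 0; 1 0 0 0 0")

```text
clock: 8.8
eef_pos: [0.4458, -0.2274, 0.2233]
tool_rot: [0.992, 0.126, 0.0, 0.0]
ft_force: [0.8, 0.3, -0.4]
grip_width: 0.0002
grasp_force: 0.0
```

Emit:
send_rows(motion="1 0 0 0 0; 1 0 0 0 0; 1 0 0 0 0; 1 0 0 0 0; 1 0 0 0 0")

```text
clock: 9.3
eef_pos: [0.4457, -0.2274, 0.2233]
tool_rot: [0.992, 0.126, -0.0, -0.0]
ft_force: [-0.4, -0.6, -0.0]
grip_width: 0.0002
grasp_force: 0.0
```

```bash
python3 -c "from h import *;print(workorder.job_done())"
```

```text
the job is handed in; nothing more can be done
None
```

I opened the left shutter to its stop and rocked the trough right over; the last picture shows all four spacers in the left tray, the right shutter still shut and the nearby bystanders in place. The job is handed in, but no verdict was returned.

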